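# Wedge the loudspeaker carriage up to its height mark

### The job

Lay the aluminium wedge in the lane of the speaker height stand, thin end towards the roller, and slide it under until the loudspeaker carriage has risen to its height mark, the yellow finger, and bears snugly against it: push on until the resistance clearly steps up, to about 15 N, but never beyond 20 N. Let the wedge alone do the lifting, leave it wedged there on its own, and leave the other things on the bench where they are.

Things in the scene. Friction and masses are not known exactly. Their poses are not given: they have to be found in the camera images.
- stand: Height stand fixed to the bench: aluminium bed 360 x 130 x 12 mm, two steel posts, bridge (top 188 mm up), white gauge post with yellow finger. Origin on the bench below the roller, on the lane's centre line; x is the direction in which the wedge is pushed in, z up. Bed from x = -230 to +130 mm; its top is the lane floor, z = 12 mm.
- lane (a point): Mouth of the lane: on the lane floor (z = 12 mm), on its centre line, 140 mm before the roller (stand x = -140 mm); axes as the stand's. From here to x = +30 mm the lane is 38 mm wide between two dark rails 10 mm high, 10 mm thick; flared rail ends widen it back to x = -170 mm, and behind that the bed is open and flat.
- carriage: Grey plate 90 x 122 x 12 mm with black loudspeaker box and red side tab; slides only vertically, counterbalanced (stays where left; 1 to 4 N lift it) until its tab meets the yellow finger, a stiff stop (yields 0.4 mm). Origin on the plate's underside above the roller axis, 55 to 61 mm above the bench at the start; axes as the stand's. Plate and box span stand x = -17 to +73 mm, up to 170 mm above the bench.
- roller (a point): Nominal axis of the free-turning steel roller below the carriage (diameter 16 mm, 24 mm wide, axis across the lane, at stand x = 0); axes as the stand's. The roller sits on a screw foot set differently each time and not measured: at the start its lowest point is anywhere from 6 to 16 mm above the lane floor.
- pointer (a point): Top of the red tab on the carriage, at stand x = +30 mm, y = -69 mm; axes as the stand's. At the start 6 to 12 mm below the nominal mark, 8 to 10 mm below the finger.
- mark (a point): Nominal height mark, straight above the tab; axes as the stand's. The yellow finger whose underside is the true height mark is clamped on its post up to 2 mm above or below this point, differently each time and not measured: the carriage is at its height when the tab bears on the finger.
- wedge: Loose aluminium wedge 200 x 30 mm, 0.32 kg, flat below, upright orange grip block 30 mm (x) by 26 mm (y), its top 68 mm above the underside. Origin on the underside below the grip's middle; x points to the thin end. Thick end at x = -15 mm, flush with the grip's back; 26 mm thick up to x = +59 mm, then tapers 1 in 6 to 5 mm at x = +185 mm. Starts flat on the bench.
- wedge_tip (a point): Middle of the lower edge of the wedge's thin end, 185 mm along x from the wedge's origin; axes as the wedge's. Behaviour: friction on the bed is about 0.6 +-15%, so the wedge stays put under load when let go. Lifting the carriage takes a push of about 2 to 6 N; once the tab meets the finger the push steps up steeply; at a 15 N push the roller carries 15 to 20 N.
- earcase: Bystander: black rounded earphone case 50 x 64 x 24 mm, origin under its centre, lying on the bench.
- calibrator: Bystander: dark steel sound calibrator, an upright cylinder of 42 mm diameter and 85 mm height, origin under its centre.
- screwdriver: Bystander: screwdriver with blue handle, about 160 mm long, lying on the bench; x points along it to its tip.
Not all that is in view belongs to the job. Of the things like the wedge, leave any that is black or purple; of the rest the larger one is meant.

How it is judged:
By the outcome, as a careful person would: the job done as asked, in the order asked, and still so for the second after the job is handed in, with the robot touching nothing.
It also fails if it takes over 54 s, if anything falls off the work surface, if the arm or the gripper's body presses on something with over 40 N, if the wrist force passes 120 N, or if a joint passes its speed limit or range.

### The arm

A 6-joint arm with a two-finger parallel gripper is mounted at the origin on the work surface. World frame = base frame: x ahead of the robot, y to its left, z up, the work surface at z = 0. Lengths are in mm, angles in degrees, forces in N, time in s.
With the tool pointing down it reaches from about 300 to 850 mm from the base axis. Payload 4.2 kg.
Tool frame: the origin (TCP) lies at the very end of the fingers, on their centre line; the grasp point (between the pads) lies 19 mm behind it; z points along the fingers, y is the direction in which the jaws open and shut (so a half turn about z gives the same grasp; the last joint's range is limited). The gripper opens to 91 mm and grips with 3 to 60 N. Pads are 32 mm wide; open, the fingers measure 118 mm over their backs; the gripper's body (76 mm by 178 mm) begins 60 mm behind the grasp point.
Start: joints at [-69.271, 18.312, 89.639, -0, 72.044, -1.146], TCP at [214.244, -533.613, 213.976] pointing down, gripper open.
Joint ranges: [-177.97, 177.97], [-48.28, 115.42], [12.27, 149.76], [-77.06, 257.06], [2.81, 150.46], [-146.56, 146.56]. Speed limits (degrees/s): [147.25, 147.25, 180, 180, 180, 180].

### API

Orientations are given as [roll, pitch, yaw] about the fixed x, y, z axes, in that order (R = Rz(yaw) Ry(pitch) Rx(roll)).
In Python, from workcell import env gives the robot as it stands. The module is installed in compiled form; this text tells all that it offers.
- The arm moves only by the tool arm_command, never from a script. Its argument "targets" is a list of rows, each a list of 5 numbers: the closure, from 0 (fully open) to 1 (shut), then the shift along the tool's x, y, z each as a share of 50 cm, from -1 to 1, then the turn about the tool's z as a share of pi/4 rad, from -1 to 1. A call has 1 to 8 rows; each row is the pose to reach, as a shift and turn from the pose measured when the call began, along the tool's axes at that moment; what a row does not reach only later rows make up. A row lasts 1/12 s, in which the tool goes at most 41.7 mm and 7.16 degrees, less where a joint would pass 70% of its speed; a pose out of reach is approached as far as the arm can. A call with a number of a shift or a turn outside -1 to 1 is refused whole. A call with a gripper value outside its range is refused whole. The fingers move at their own pace and stop on an object; "squeeze" is the grip in N (left out, the last holds). Time passes only in rows, so rows that repeat a pose let the fingers close. It gives the time, the measured TCP pose, the force and the opening at its end, in the units of the state.
- env.state(): the state, without advancing time (a new reading comes with each control period).
- env.grab_frame(name): name is "scene" or "top" or "wrist"; returns the picture (384x512x3 uint8, red, green, blue); there is no depth.
- env.camera_params(name): a dict with "camera_matrix" (3x3 intrinsics, pixels), "R" (3x3) and "t" (3): a world point X has camera coordinates R X + t; the wrist camera has in their place "hand_eye" (4x4, takes a point from camera to tool coordinates, whose origin is the TCP and whose axes are the flange's). Camera axes: x right, y down, z forward; pixel columns grow to the right and rows downward; lengths in mm; the calibration is good to about 2 mm. A picture is of the moment at which its call begins: read the wrist's pose just before it. camera_params takes no time and is no camera call.
- env.job_done(): hands the job in, once; it reports no verdict.
The state is a dict: "time_s": time; "qpos": joint angles; "qvel": joint speeds; "effort": joint torques, N m; "ee_pos": TCP position; "ee_rot": TCP orientation; "force": force on the tool from outside, world axes, zero at the start; "torque": the same for the moment, N m; "gripper_width": finger opening in mm.
Only numpy, scipy, OpenCV 4.12 (cv2) and the standard library are available. Lean on these libraries where they do the work, as an engineer would, in place of code of your own. Each camera call takes 0.05 s, during which the arm holds its last target.

## Working session

There is one attempt and no reset: what is moved stays moved. The work goes in short steps, Python scripts to look and compute and a tool call to move; the robot and the scene stay as the last step left them, time stands still between calls to the robot, and variables do not carry over. Pictures are saved under pics/ and viewed, and the job is handed in when it is done.

Besides the shell and the picture viewer there is one more tool, called after "Emit:" by a JSON object that holds its "api" and its "payload", one argument or row to a line. arm_command: Moves the arm, as the interface text tells. Shift numbers are shares of 50 cm and turn numbers shares of pi/4 rad, none past 1 either way. Its arguments: {"type":"object","properties":{"targets":{"type":"array"},"squeeze":{"type":"number"}},"required":["targets"]}

```bash
mkdir -p pics; python3 - <<'E'
from workcell import env
import cv2
s=env.state(); print(s)
for n in ("scene","top","wrist"):
    im=env.grab_frame(n); cv2.imwrite(f"pics/{n}0.png",im[:,:,::-1]); p=env.camera_params(n); print(n,p)
E
```

```text
{'time_s': 0.0, 'qpos': array([-6.92710517e+01,  1.83539360e+01,  8.97043384e+01,  7.70515742e-04,
        7.20433165e+01, -1.14590222e+00]), 'qvel': array([ 0.03386801, -0.02741775, -0.09492375, -0.01008139, -0.0470688 ,
       -0.11101742]), 'effort': array([-3.34399056e-04, -4.12458515e+01, -2.31975031e+01,  7.28077255e-02,
        4.56400705e-02, -1.36352282e-04]), 'ee_pos': array([ 214.06771768, -533.14646378,  213.11127583]), 'ee_rot': array([-1.79898444e+02, -2.76407258e-03,  2.18746099e+01]), 'force': array([ 0.33193507, -0.49413436, -0.09019254]), 'torque': array([ 0.02213554,  0.00801302, -0.00648408]), 'gripper_width': 91.62499025961084}
scene {'camera_matrix': array([[480.12427498,   0.        , 257.93352227],
       [  0.        , 480.12427498, 191.29669671],
       [  0.        ,   0.        ,   1.        ]]), 'R': array([[-0.50489565,  0.86313157,  0.00918015],
       [ 0.6593062 ,  0.39248719, -0.64130269],
       [-0.55713169, -0.31773841, -0.76723307]]), 't': array([ 284.69795503, -306.70584787, 1958.570906  ])}
top {'camera_matrix': array([[408.62176498,   0.      
[... 171 characters left out ...]
81],
       [-0.99625546,  0.00600381, -0.08624968],
       [ 0.08628404,  0.00572019, -0.99625416]]), 't': array([-1.33527875e-01,  5.65950628e+02,  1.34991795e+03])}
wrist {'camera_matrix': array([[310.2571692 ,   0.        , 256.09687191],
       [  0.        , 310.2571692 , 192.72056269],
       [  0.        ,   0.        ,   1.        ]]), 'hand_eye': array([[-8.40153182e-04, -9.64821700e-01, -2.62903748e-01,
         7.36501997e+01],
       [ 9.99999610e-01, -7.39232585e-04, -4.82782066e-04,
        -3.66364171e-01],
       [ 2.71451596e-04, -2.62904051e-01,  9.64821945e-01,
        -1.71268943e+02],
       [ 0.00000000e+00,  0.00000000e+00,  0.00000000e+00,
         1.00000000e+00]])}
```

View pics/scene0.png

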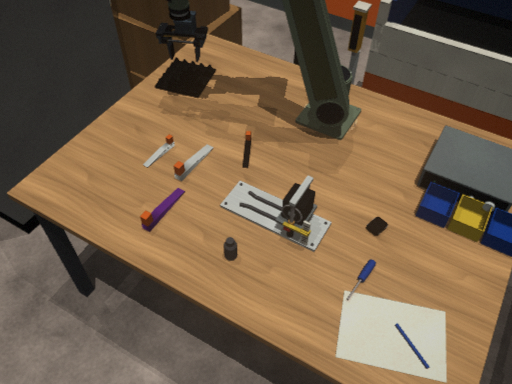

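View pics/top0.png

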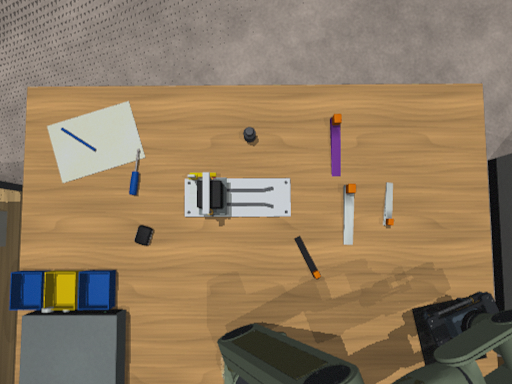

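View pics/wrist0.png

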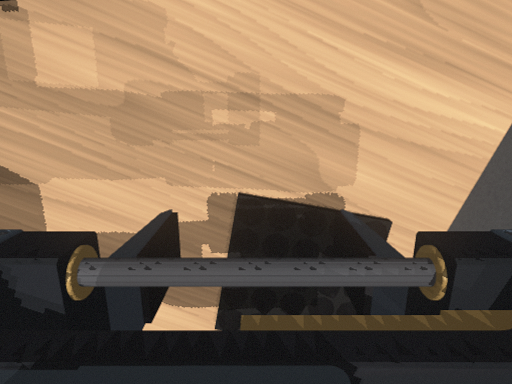

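Candidates (top view): silver wedge with orange grip at (351,188), smaller silver at (389,205), purple at (335,145), black at (307,257). I choose the silver one at (349,214), the larger of the two silver ones. Next: a close crop and measurements.

```bash
cat > h.py <<'E'
from workcell import env
import cv2, numpy as np
from scipy.spatial.transform import Rotation as Rn
def cam(n,st=None):
    p=env.camera_params(n);K=p["camera_matrix"]
    if n=="wrist":
        Rt=Rn.from_euler('xyz',st['ee_rot'],degrees=True).as_matrix();H=p["hand_eye"]
        Rc=Rt@H[:3,:3]; C=Rt@H[:3,3]+st['ee_pos']; return K,Rc,C
    return K,p["R"].T,-p["R"].T@p["t"]
def plane(c,uv,z):
    K,Rc,C=c; d=Rc@np.linalg.inv(K)@[uv[0],uv[1],1.]; return C+d*(z-C[2])/d[2]
def proj(c,X):
    K,Rc,C=c; q=K@Rc.T@(np.asarray(X,float)-C); return q[:2]/q[2]
def tri(c1,u1,c2,u2):
    A=[];b=[]
    for (K,Rc,C),u in((c1,u1),(c2,u2)):
        d=Rc@np.linalg.inv(K)@[u[0],u[1],1.];d/=np.linalg.norm(d);P=np.eye(3)-np.outer(d,d);A.append(P);b.append(P@C)
    return np.linalg.lstsq(np.vstack(A),np.hstack(b),rcond=None)[0]
E
python3 - <<'E'
from h import *
c=cam("top"); im=cv2.imread("pics/top0.png")
a=cv2.resize(im[160:260,160:410],None,fx=3.2,fy=3.2,interpolation=cv2.INTER_CUBIC); 
sc=cv2.imread("pics/scene0.png"); b=cv2.resize(sc[120:260,130:340],None,fx=3.8,fy=3.8,interpolation=cv2.INTER_CUBIC)
cv2.imwrite("pics/c1.png",a);cv2.imwrite("pics/c2.png",b)
hsv=cv2.cvtColor(im,cv2.COLOR_BGR2HSV)
def comps(m,lo,z):
    n,l,s,ce=cv2.connectedComponentsWithStats(m.astype(np.uint8))
    for i in range(1,n):
        if s[i,4]>lo:
            r=cv2.minAreaRect(np.argwhere(l==i)[:,::-1].astype(np.float32)); bp=cv2.boxPoints(r)
            print(s[i],ce[i].round(1),plane(c,ce[i],z)[:2].round(0),[plane(c,q,z)[:2].round(0).tolist() for q in bp])
print("orange");comps((hsv[...,0]<14)&(hsv[...,1]>180)&(hsv[...,2]>140),15,68)
print("silver");comps((hsv[...,1]<45)&(hsv[...,2]>140)&(np.arange(512)[None]>170)&(np.arange(512)[None]<420)&(np.arange(384)[:,None]>100)&(np.arange(384)[:,None]<280),60,12)
E
```

```text
orange
silver
[184 172  26  45 743] [196.1 197. ] [555. 198.] [[491.0, 240.0], [643.0, 237.0], [640.0, 154.0], [488.0, 157.0]]
[ 227  178   64   39 2091] [261.  196.8] [554. -23.] [[619.0, 93.0], [618.0, -122.0], [488.0, -120.0], [490.0, 92.0]]
[383 182  10  43 266] [388.3 201.8] [ 534. -453.] [[460.0, -431.0], [602.0, -451.0], [599.0, -478.0], [457.0, -457.0]]
[343 194  11  51 472] [348.3 220.1] [ 474. -316.] [[394.0, -295.0], [562.0, -306.0], [560.0, -339.0], [392.0, -328.0]]
```

View pics/c1.png

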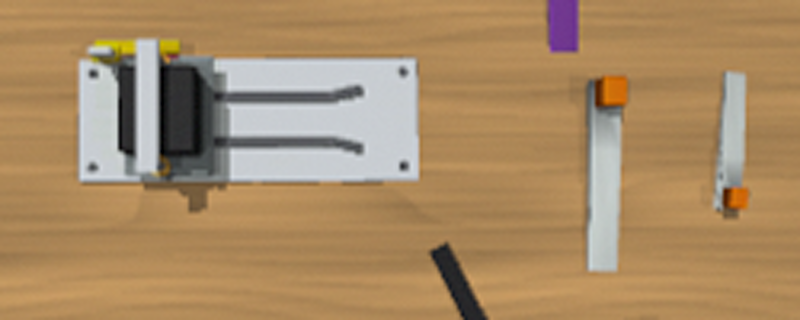

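View pics/c2.png

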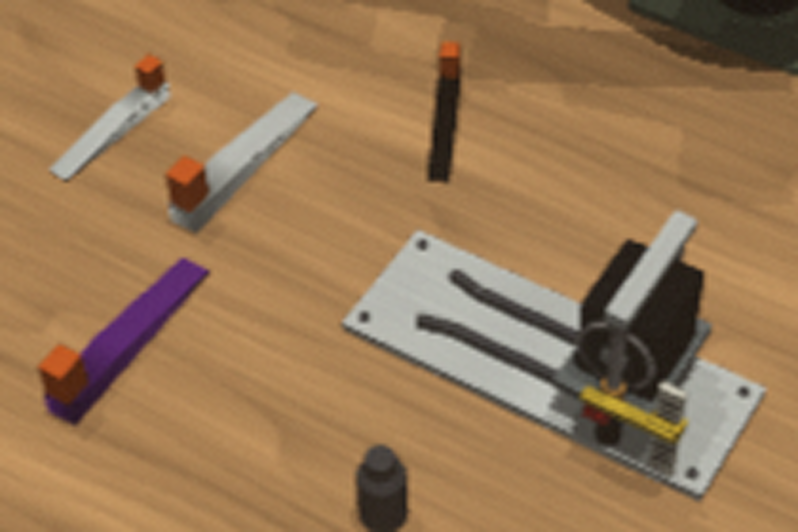

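The crop confirms it: the long silver wedge (orange grip at top px (351,188), tip at about (348,244)) is larger than the other silver one. The black and purple ones are excluded. Bed corners give 130 x 361 mm, as specified.

```bash
python3 - <<'E'
from h import *
c=cam("top");c2=cam("scene")
print(plane(c,(351.2,188.4),68), plane(c,(343.5,244),2),plane(c,(352.5,244),2))
s=env.state(); 
hit=plane(c,(351.2,188.4),68)
print(proj(c2,hit), "scene grip seen approx", 130+187/3.8,120+168/3.8)
R=Rn.from_euler('xyz',s['ee_rot'],degrees=True).as_matrix()
for tgt in ([hit[0],hit[1],190],): print(R.T@(np.array(tgt)-s['ee_pos'])/500)
E
```

```text
[ 575.359816   -316.11614663   68.        ] [ 393.23896978 -300.47281878    2.        ] [ 393.07951781 -330.82625073    2.        ]
[178.77382774 164.23451019] scene grip seen approx 179.21052631578948 164.21052631578948
[ 0.83232269 -0.13377487  0.04682333]
```

Emit:
{"api": "arm_command", "payload": {
  "targets": [
    [0,0.6,-0.095,0,-1],
    [0,0.6,-0.095,0,-1],
    [0,0.6,-0.095,0,-1],
    [0,0.6,-0.095,0,-1],
    [0,0.6,-0.095,0,-1],
    [0,0.6,-0.095,0,-1],
    [0,0.6,-0.095,0,-1],
    [0,0.6,-0.095,0,-1]
  ],
  "squeeze": 20
}}

```text
time_s: 0.82
ee_pos: [479.2, -374.0, 212.9]
ee_rot: [180.0, -0.2, 67.2]
force: [-0.6, 0.5, -0.3]
gripper_width: 91.2
```

```bash
cat > to.py <<'E'
from h import *
import sys
s=env.state(); R=Rn.from_euler('xyz',s['ee_rot'],degrees=True).as_matrix()
print(s['time_s'].__round__(2),s['ee_pos'].round(1),s['ee_rot'].round(2),s['force'].round(1),s['gripper_width'].__round__(1))
if len(sys.argv)>3:
    x,y,z,w=map(float,sys.argv[1:5]); d=(s['ee_rot'][2]-w+180)%360-180
    print("shift",(R.T@(np.array([x,y,z])-s['ee_pos'])/500).round(4),"turn",round(d/45,4))
E
python3 to.py 575 -316 190 180
```

```text
0.82 [ 479.2 -374.   212.9] [179.98  -0.2   67.17] [-0.6  0.5 -0.3] 91.2
shift [0.1812 0.1316 0.0464] turn -2.5073
```

Emit:
{"api": "arm_command", "payload": {
  "targets": [
    [0,0.18,0.13,0.02,-1],
    [0,0.18,0.13,0.02,-1],
    [0,0.18,0.13,0.02,-1],
    [0,0.18,0.13,0.02,-1],
    [0,0.18,0.13,0.02,-1],
    [0,0.18,0.13,0.02,-1],
    [0,0.18,0.13,0.02,-1]
  ]
}}

```text
time_s: 1.4
ee_pos: [573.8, -316.2, 202.5]
ee_rot: [179.9, -0.2, 112.5]
force: [0.0, -0.3, 0.1]
gripper_width: 91.4
```

Emit:
{"api": "arm_command", "payload": {
  "targets": [
    [0,0,0,0,-1],
    [0,0,0,0,-1],
    [0,0,0,0,-1],
    [0,0,0,0,-1],
    [0,0,0,0,-1],
    [0,0,0,0,-1],
    [0,0,0,0,-1]
  ]
}}

```text
time_s: 1.98
ee_pos: [573.3, -316.5, 202.1]
ee_rot: [179.8, -0.1, 157.7]
force: [0.1, 0.1, 0.7]
gripper_width: 91.3
```

```bash
python3 to.py 575 -316 190 180
```

```text
1.98 [ 573.3 -316.5  202.1] [ 1.7982e+02 -1.2000e-01  1.5769e+02] [0.1 0.1 0.7] 91.3
shift [-0.0029  0.0021  0.0242] turn -0.4958
```

Emit:
{"api": "arm_command", "payload": {
  "targets": [
    [0,-0.003,0.002,0.02,-0.495],
    [0,-0.003,0.002,0.02,-0.495],
    [0,-0.003,0.002,0.02,-0.495],
    [0,-0.003,0.002,0.02,-0.495],
    [0,-0.003,0.002,0.02,-0.495]
  ]
}}

```text
time_s: 2.4
ee_pos: [574.7, -316.3, 191.8]
ee_rot: [179.8, -0.1, 179.8]
force: [0.7, 0.6, -0.2]
gripper_width: 91.3
```

```bash
python3 - <<'E'
from h import *
s=env.state();im=env.grab_frame("wrist")[:,:,::-1].copy();cv2.imwrite("pics/w1.png",im)
c=cam("wrist",s);print(s['ee_pos'],s['ee_rot'])
hsv=cv2.cvtColor(im,cv2.COLOR_BGR2HSV)
m=((hsv[...,0]<16)&(hsv[...,1]>190)&(hsv[...,2]>110)).astype(np.uint8)
n,l,st,ce=cv2.connectedComponentsWithStats(m)
for i in range(1,n):
    if st[i,4]>100:
        bp=cv2.boxPoints(cv2.minAreaRect(np.argwhere(l==i)[:,::-1].astype(np.float32)))
        print(st[i],ce[i],[(q.round(),plane(c,q,68)[:2].round(1)) for q in bp])
E
```

```text
[ 574.72221437 -316.34800556  191.80781329] [ 1.79782192e+02 -7.86450622e-02  1.79802900e+02]
```

View pics/w1.png

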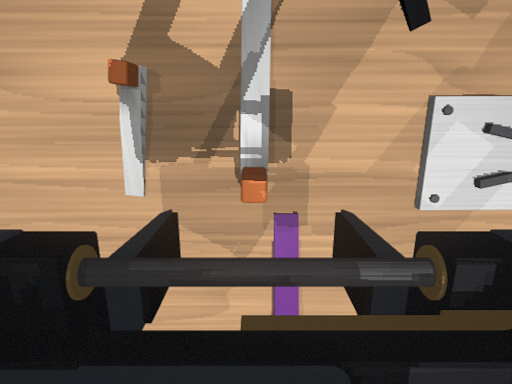

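The wrist view shows the grip at (254,185) with the wedge running straight up. The stand's bed is at the right, from (418,208) to (431,96). Next I measure the grip's corners and yaw.

```bash
python3 - <<'E'
from h import *
im=cv2.imread("pics/w1.png");s=env.state();c=cam("wrist",s)
hsv=cv2.cvtColor(im,cv2.COLOR_BGR2HSV);print(hsv[190,254],hsv[172,254],hsv[195,254])
m=((hsv[...,0]<13)&(hsv[...,1]>165)&(hsv[...,2]>90)).astype(np.uint8)
n,l,st,ce=cv2.connectedComponentsWithStats(m)
for i in range(1,n):
    if st[i,4]>100:
        print(st[i],ce[i].round(1))
w=(hsv[...,1]<60)&(hsv[...,2]>70)
for r in (20,50,80,110,140,165,175,185,195):
    cs=np.where((w|(m>0))[r,225:290])[0]+225
    for z in ((26,) if r>110 else (15,)): print(r,cs.min(),cs.max(),plane(c,(cs.min()-.5,r),z)[:2].round(1),plane(c,(cs.max()+.5,r),z)[:2].round(1))
for q in ((241.5,182),(267,182),(241.5,203),(267,203)): print(q,plane(c,q,68)[:2].round(1))
cv2.imwrite("pics/w1c.png",cv2.resize(im[150:220,215:300],None,fx=8,fy=8,interpolation=cv2.INTER_NEAREST))
E
```

```text
[ 10 169 199] [ 10 162  96] [ 11 171 197]
[108  60  20  25 449] [117.9  71.8]
[241 168  26  35 673] [253.  187.6]
20 241 270 [ 413.7 -330.5] [ 413.8 -300.2]
50 241 270 [ 441.7 -331. ] [ 441.8 -300. ]
80 241 269 [ 470.9 -331.5] [ 471.1 -300.8]
110 240 269 [ 501.6 -333.1] [ 501.8 -300.6]
140 240 268 [ 532.8 -333.2] [ 532.9 -302. ]
165 240 267 [ 560.  -333.7] [ 560.2 -302.9]
175 242 265 [ 571.2 -331.7] [ 571.4 -305.1]
185 242 265 [ 582.6 -331.9] [ 582.8 -305. ]
195 241 265 [ 594.2 -333.2] [ 594.4 -305. ]
(241.5, 182) [ 569.4 -329.9]
(267, 182) [ 569.6 -305. ]
(241.5, 203) [ 590.9 -330.3]
(267, 203) [ 591.  -304.9]
```

View pics/w1c.png

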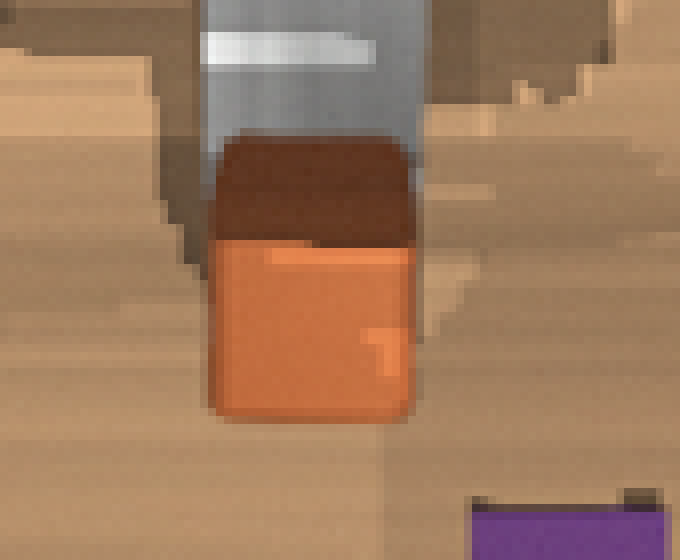

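```bash
python3 to.py 577 -317 34 179.2
```

```text
2.45 [ 574.8 -316.3  192. ] [ 1.7979e+02 -6.0000e-02  1.7978e+02] [-0.5  0.5  0.1] 91.1
shift [-0.0047 -0.0025  0.3159] turn 0.013
```

Emit:
{"api": "arm_command", "payload": {
  "targets": [
    [0,-0.005,-0.002,0.08,0.013],
    [0,-0.005,-0.002,0.16,0.013],
    [0,-0.005,-0.002,0.22,0.013],
    [0,-0.005,-0.002,0.27,0.013],
    [0,-0.005,-0.002,0.3,0.013],
    [0,-0.005,-0.002,0.314,0.013],
    [0,-0.005,-0.002,0.314,0.013]
  ]
}}

```text
time_s: 3.03
ee_pos: [576.2, -316.3, 33.2]
ee_rot: [179.7, -0.2, 179.1]
force: [-0.4, 0.2, -0.9]
gripper_width: 91.1
```

Emit:
{"api": "arm_command", "payload": {
  "targets": [
    [0.4,0,0,0,0],
    [0.65,0,0,0,0],
    [0.8,0,0,0,0],
    [0.8,0,0,0,0],
    [0.8,0,0,0,0],
    [0.8,0,0,0,0],
    [0.8,0,0,0,0],
    [0.8,0,0,0,0]
  ]
}}

```text
time_s: 3.7
ee_pos: [576.2, -316.3, 33.3]
ee_rot: [179.7, -0.2, 179.1]
force: [0.3, 0.5, 0.2]
gripper_width: 40.8
```

```bash
python3 - <<'E'
from h import *
s=env.state();im=env.grab_frame("wrist")[:,:,::-1].copy();cv2.imwrite("pics/w2.png",im);print(s['ee_pos'],s['ee_rot'],s['force'])
E
```

```text
[ 576.18168254 -316.29086153   33.32852704] [179.69659784  -0.23101846 179.10058256] [0.30242652 0.50033184 0.21119176]
```

View pics/w2.png

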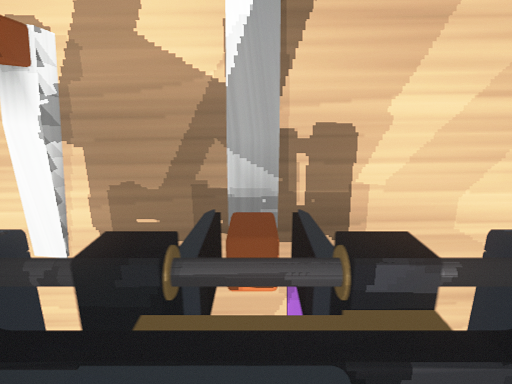

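Fingers straddle the grip at (252,240), still closing.

Emit:
{"api": "arm_command", "payload": {
  "targets": [
    [0.9,0,0,0,0],
    [0.9,0,0,0,0],
    [0.9,0,0,0,0],
    [0.9,0,0,0,0],
    [0.9,0,0,0,0],
    [0.9,0,0,0,0]
  ],
  "squeeze": 25
}}

```text
time_s: 4.25
ee_pos: [576.4, -316.6, 33.4]
ee_rot: [179.7, -0.2, 179.1]
force: [0.8, -0.9, 0.4]
gripper_width: 25.7
```

```bash
python3 - <<'E'
from h import *
s=env.state();im=env.grab_frame("wrist")[:,:,::-1].copy();cv2.imwrite("pics/w3.png",im);print(s['ee_pos'],s['ee_rot'],s['force'],s['gripper_width'])
E
```

```text
[ 576.35858784 -316.61115296   33.35196083] [179.73292195  -0.20757753 179.11284397] [ 0.78202993 -0.85700056  0.43561236] 25.740747778889748
```

View pics/w3.png

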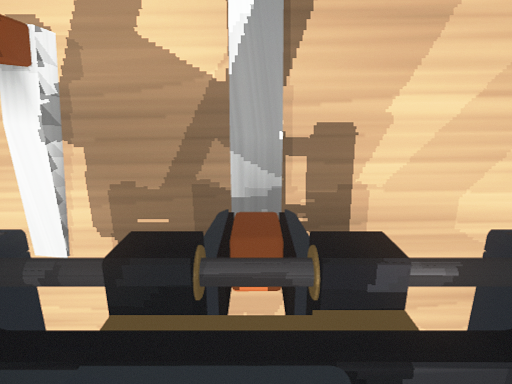

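Emit:
{"api": "arm_command", "payload": {
  "targets": [
    [0.9,0,0,-0.03,0],
    [0.9,0,0,-0.08,0],
    [0.9,0,0,-0.14,0],
    [0.9,0,0,-0.19,0.1],
    [0.9,0,0,-0.2,0.25],
    [0.9,0,0,-0.2,0.4],
    [0.9,0,0,-0.2,0.55]
  ]
}}

```text
time_s: 4.88
ee_pos: [576.4, -316.4, 133.4]
ee_rot: [179.8, -0.4, 154.0]
force: [-0.3, 0.3, -3.6]
gripper_width: 25.9
```

```bash
python3 to.py 554 -155 132 90
```

```text
4.88 [ 576.4 -316.4  133.4] [179.8   -0.35 154.02] [-0.3  0.3 -3.6] 25.9
shift [0.1816 0.2705 0.0049] turn 1.4227
```

Emit:
{"api": "arm_command", "payload": {
  "targets": [
    [0.9,0.02,0.03,0,0.15],
    [0.9,0.05,0.07,0,0.3],
    [0.9,0.08,0.12,0,0.45],
    [0.9,0.11,0.16,0,0.6],
    [0.9,0.14,0.2,0,0.75],
    [0.9,0.16,0.24,0,0.87],
    [0.9,0.175,0.26,0,0.95],
    [0.9,0.18,0.27,0,1]
  ]
}}

```text
time_s: 5.55
ee_pos: [553.0, -152.9, 133.6]
ee_rot: [-179.8, -0.6, 109.0]
force: [-0.7, -0.3, -3.7]
gripper_width: 25.8
```

```bash
python3 to.py 554 -155 132 90
```

```text
5.55 [ 553.  -152.9  133.6] [-179.76   -0.57  108.95] [-0.7 -0.3 -3.7] 25.8
shift [-0.0047  0.0004  0.0031] turn 0.4212
```

Emit:
{"api": "arm_command", "payload": {
  "targets": [
    [0.9,-0.002,0,0,0.12],
    [0.9,-0.004,0,0,0.24],
    [0.9,-0.004,0,0,0.36],
    [0.9,-0.004,0,0,0.42],
    [0.9,-0.004,0,0,0.42]
  ]
}}

```text
time_s: 5.97
ee_pos: [552.8, -154.2, 132.7]
ee_rot: [-179.4, -0.5, 90.0]
force: [0.3, -0.0, -3.7]
gripper_width: 26.2
```

```bash
python3 - <<'E'
from h import *
s=env.state();im=env.grab_frame("wrist")[:,:,::-1].copy();cv2.imwrite("pics/w4.png",im);print(s['ee_pos'],s['ee_rot'],s['force'],s['gripper_width'])
im=env.grab_frame("top")[:,:,::-1].copy();cv2.imwrite("pics/t4.png",im)
cv2.imwrite("pics/t4c.png",cv2.resize(im[160:230,175:345],None,fx=4.6,fy=4.6,interpolation=cv2.INTER_CUBIC))
E
```

```text
[ 552.78943207 -154.1582981   132.66415314] [-179.44787217   -0.52759686   90.00944746] [ 0.29427147 -0.0459909  -3.67604178] 26.219167045752357
```

View pics/w4.png

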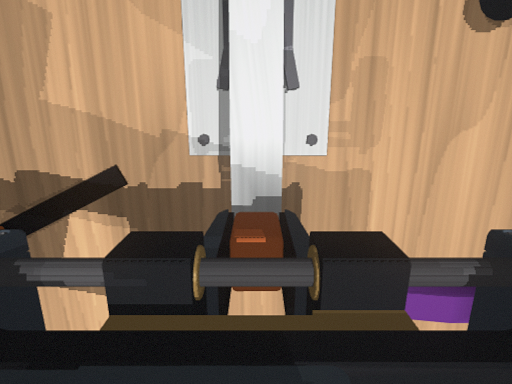

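View pics/t4c.png

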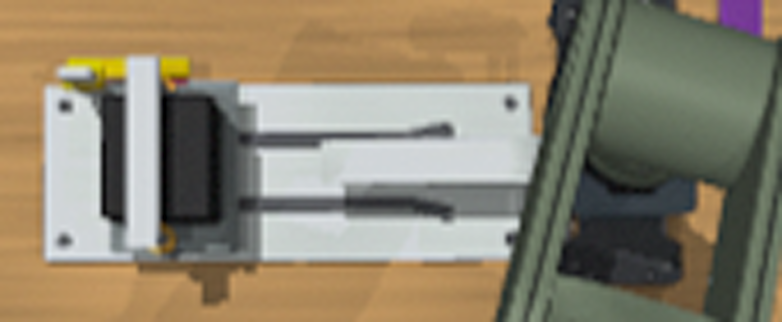

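The wrist view shows the held wedge, straight, over the bed. Screw heads are at (204,140) and (312,140), the bed's near edge is at row 155, and the rail flares are at (223,88) and (291,88). Measuring.

```bash
python3 - <<'E'
from h import *
s=env.state();c=cam("wrist",s);im=cv2.imread("pics/w4.png");hsv=cv2.cvtColor(im,cv2.COLOR_BGR2HSV)
w=(hsv[...,1]<45)&(hsv[...,2]>90)
L=[];Rr=[]
for r in range(20,150,10):
    cs=np.where(w[r,150:360])[0]+150; a=plane(c,(cs.min()-.5,r),12);b=plane(c,(cs.max()+.5,r),12);print(r,cs.min(),cs.max(),a[:2].round(1),b[:2].round(1),((a+b)/2)[:2].round(1), (b-a)[0].round(1))
for cc in (200,310): 
    rs=np.where(w[100:200,cc])[0]+100;print(cc,rs.max(),plane(c,(cc,rs.max()+.5),12)[:2].round(1))
v=hsv[...,2]
for (u,q) in ((204,140),(311,140)):
    m=v[q-10:q+10,u-10:u+10]<110; p=np.argwhere(m).mean(0)+[q-10,u-10]; print(p,plane(c,p[::-1],12)[:2])
cv2.imwrite("pics/w4c.png",cv2.resize(im[0:220,180:335],None,fx=4,fy=2.7,interpolation=cv2.INTER_NEAREST))
t=cam("top")
for q,z in (((175+45/4.6,160+85/4.6),12),((175+45/4.6,160+261/4.6),12),((175+529/4.6,160+85/4.6),12)): print(plane(t,q,z)[:2])
E
```

```text
20 182 334 [487.4  -6.4] [617.6  -6.6] [552.5  -6.5] 130.3
30 182 333 [486.9 -14.2] [617.3 -14.3] [552.1 -14.3] 130.4
40 183 332 [487.3 -22.1] [616.9 -22.2] [552.1 -22.1] 129.6
50 184 332 [487.7 -30.1] [617.4 -30.1] [552.6 -30.1] 129.7
60 184 331 [487.2 -38.2] [617.1 -38.2] [552.2 -38.2] 129.8
70 185 331 [487.7 -46.4] [617.6 -46.4] [552.6 -46.4] 129.9
80 185 330 [487.2 -54.8] [617.2 -54.7] [552.2 -54.7] 130.1
90 186 330 [487.6 -63.3] [617.8 -63.2] [552.7 -63.2] 130.2
100 186 329 [487.1 -71.9] [617.4 -71.7] [552.3 -71.8] 130.3
110 187 328 [487.5 -80.7] [617.  -80.5] [552.3 -80.6] 129.5
120 188 328 [488.  -89.6] [617.6 -89.3] [552.8 -89.4] 129.6
130 188 327 [487.5 -98.6] [617.2 -98.3] [552.3 -98.5] 129.7
140 189 327 [ 487.9 -107.8] [ 617.7 -107.5] [ 552.8 -107.6] 129.8
200 154 [ 498.1 -121.4]
310 155 [ 602.1 -122. ]
[139.63333333 203.36666667] [ 501.85638638 -107.41593783]
[139.58695652 311.58695652] [ 602.90439556 -107.13460093]
[618.1902848  236.48155109]
[487.94829184 235.25782505]
[ 615.95027663 -121.92710908]
```

View pics/w4c.png

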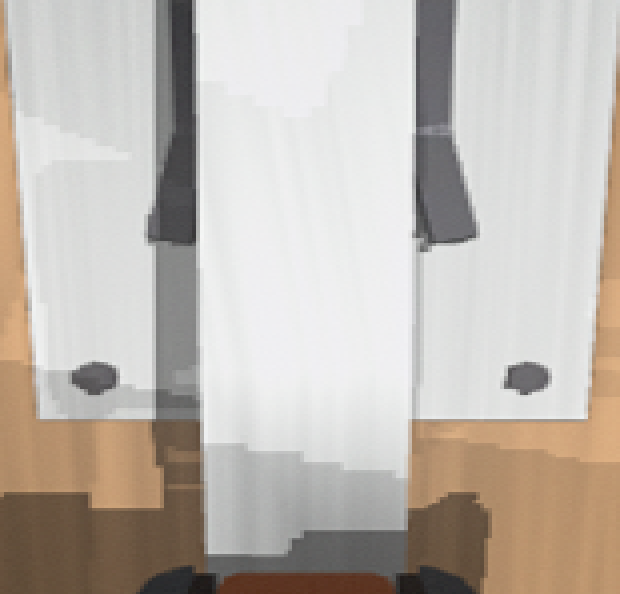

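Emit:
{"api": "arm_command", "payload": {
  "targets": [
    [0.9,0,0,0.05,0],
    [0.9,0,0.0005,0.1,0],
    [0.9,0,0.0005,0.13,0],
    [0.9,0,0.0005,0.14,0],
    [0.9,0,0.0005,0.14,0]
  ]
}}

```text
time_s: 6.48
ee_pos: [551.4, -153.4, 61.4]
ee_rot: [-179.3, -0.6, 90.2]
force: [0.6, 0.5, -2.1]
gripper_width: 26.1
```

```bash
python3 - <<'E'
from h import *
s=env.state();im=env.grab_frame("wrist")[:,:,::-1].copy();cv2.imwrite("pics/w5.png",im);print(s['ee_pos'],s['ee_rot'],s['force'],s['gripper_width'])
im=env.grab_frame("scene")[:,:,::-1].copy();cv2.imwrite("pics/s5.png",cv2.resize(im[140:260,180:345],None,fx=4.6,fy=4.6,interpolation=cv2.INTER_CUBIC))
c=cam("wrist",s)
for X in ((552.4,-60,22),(533.4,-60,22),(571.4,-60,22),(533.4,-31.7,22),(571.4,-31.7,22)): print(X,proj(c,X).round(1))
E
python3 to.py 552.4 -153 48 90
```

```text
[ 551.43423942 -153.37865251   61.37331467] [-179.27407266   -0.57854697   90.15864527] [ 0.59901628  0.52657179 -2.14915436] 26.08278961303985
(552.4, -60, 22) [259.6  78. ]
(533.4, -60, 22) [230.  78.]
(571.4, -60, 22) [289.2  78. ]
(533.4, -31.7, 22) [229.1  29.5]
(571.4, -31.7, 22) [290.5  29.5]
6.58 [ 553.3 -154.    63.6] [-179.55   -0.49   90.14] [-0.7  0.  -2.9] 25.9
shift [ 0.0017 -0.0015  0.0312] turn 0.0031
```

View pics/w5.png

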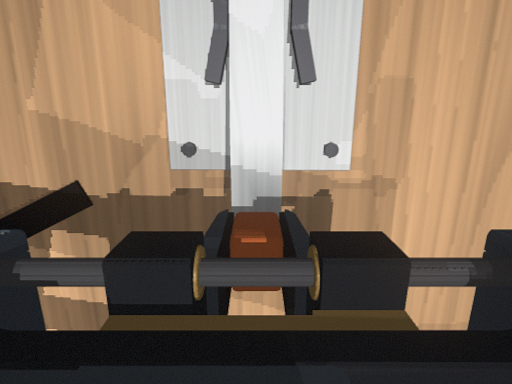

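View pics/s5.png

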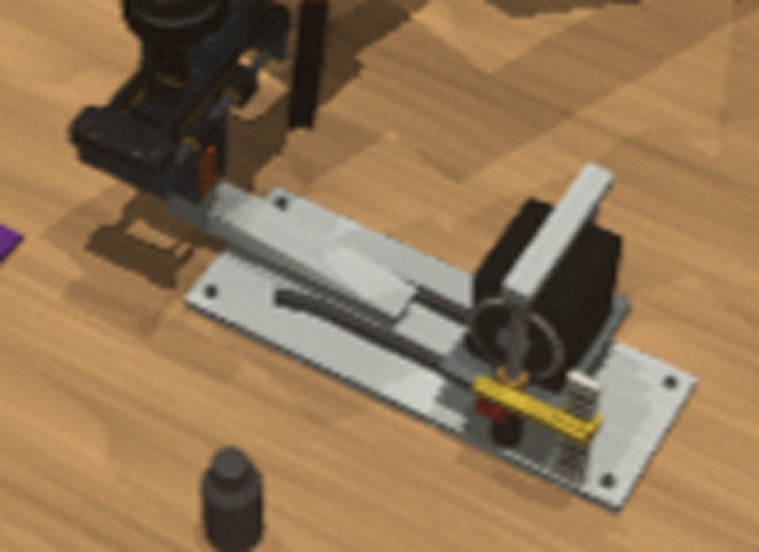

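```bash
python3 - <<'E'
from h import *
for i in range(2):
    s=env.state();im=env.grab_frame("wrist")[:,:,::-1].copy();print(s['ee_pos'].round(2),s['ee_rot'].round(2),s['qvel'].round(2))
cv2.imwrite("pics/w6.png",im)
c=cam("wrist",s);hsv=cv2.cvtColor(im,cv2.COLOR_BGR2HSV);w=(hsv[...,1]<45)&(hsv[...,2]>90)
for r in range(90,150,15):
    cs=np.where(w[r,130:390])[0]+130; a=plane(c,(cs.min()-.5,r),12);b=plane(c,(cs.max()+.5,r),12);print(r,((a+b)/2)[:2].round(1),(b-a)[0].round(1))
cv2.imwrite("pics/w6c.png",cv2.resize(im[0:210,200:315],None,fx=5,fy=2.8,interpolation=cv2.INTER_NEAREST))
E
```

```text
[ 553.29 -153.96   63.59] [-179.55   -0.49   90.14] [ 0.07 -0.8  -0.84  0.02 -0.09  0.12]
[ 553.61 -154.05   64.06] [-179.61   -0.47   90.14] [ 0.11 -0.46 -0.26 -0.14  0.02  0.22]
90 [552.3 -67.3] 129.8
105 [552.3 -77.2] 129.9
120 [552.4 -87.3] 130.1
135 [552.4 -97.7] 130.2
```

View pics/w6c.png

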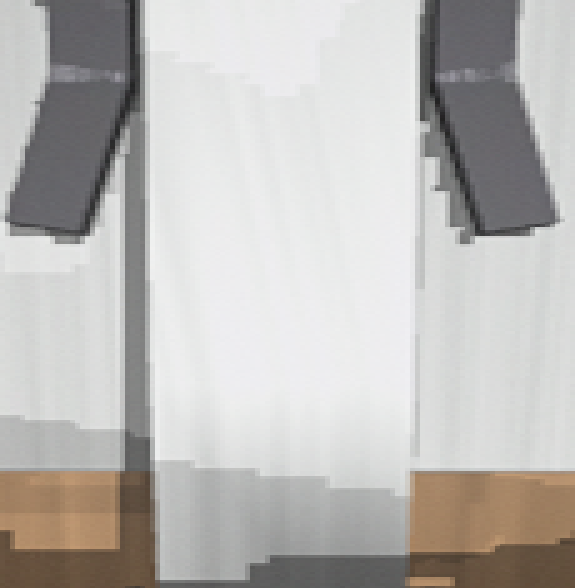

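Emit:
{"api": "arm_command", "payload": {
  "targets": [
    [0.9,0,0,0.01,0],
    [0.9,0,0,0.018,0],
    [0.9,0,0,0.024,0],
    [0.9,0,0,0.028,0],
    [0.9,0,0,0.03,0],
    [0.9,0,0,0.03,0],
    [0.9,0,0,0.03,0],
    [0.9,0,0,0.03,0]
  ]
}}

```text
time_s: 7.35
ee_pos: [553.7, -153.9, 49.3]
ee_rot: [-179.6, -0.5, 90.1]
force: [0.2, 0.4, -2.1]
gripper_width: 25.9
```

```bash
python3 to.py 553.4 -93 47 90
python3 - <<'E'
from h import *
im=env.grab_frame("wrist")[:,:,::-1].copy();cv2.imwrite("pics/w7.png",im)
im=env.grab_frame("scene")[:,:,::-1].copy();cv2.imwrite("pics/s7.png",cv2.resize(im[140:260,180:345],None,fx=4.6,fy=4.6,interpolation=cv2.INTER_CUBIC))
E
python3 to.py
```

```text
7.35 [ 553.7 -153.9   49.3] [-179.65   -0.46   90.14] [ 0.2  0.4 -2.1] 25.9
shift [ 0.1219 -0.0002  0.0056] turn 0.0031
7.45 [ 553.7 -154.    49.4] [-179.65   -0.46   90.14] [-0.7 -0.4 -2.7] 26.1
```

View pics/w7.png

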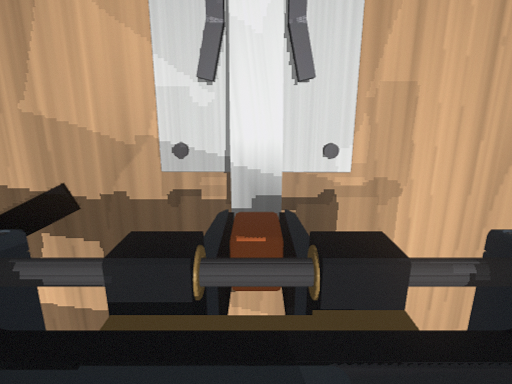

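View pics/s7.png

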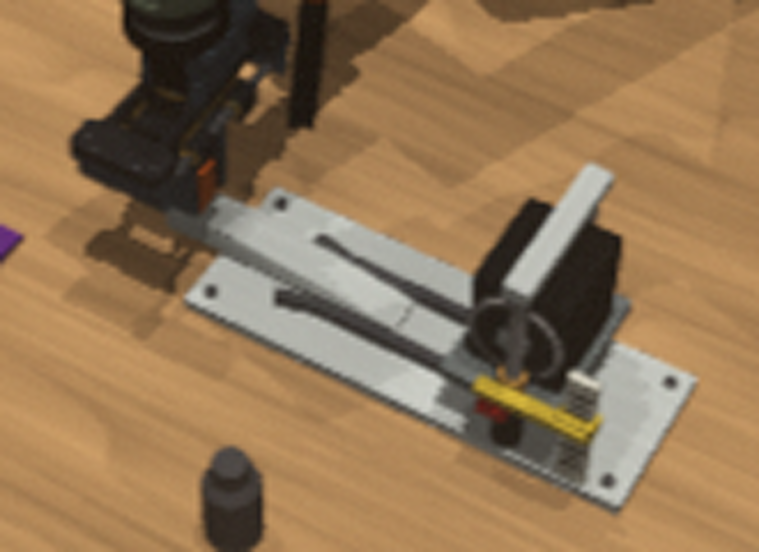

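Emit:
{"api": "arm_command", "payload": {
  "targets": [
    [0.9,0.015,0,0.001,0],
    [0.9,0.035,0,0.002,0],
    [0.9,0.055,0,0.003,0],
    [0.9,0.075,0,0.003,0],
    [0.9,0.095,0,0.003,0],
    [0.9,0.107,0,0.003,0],
    [0.9,0.107,0,0.003,0],
    [0.9,0.107,0,0.003,0]
  ]
}}

```text
time_s: 8.12
ee_pos: [553.6, -100.0, 48.4]
ee_rot: [-179.7, -0.4, 90.2]
force: [0.1, -0.5, -3.9]
gripper_width: 25.8
```

```bash
python3 to.py 553.4 -100 45 90
```

```text
8.12 [ 553.6 -100.    48.4] [-179.66   -0.44   90.21] [ 0.1 -0.5 -3.9] 25.8
shift [-0.0001 -0.0005  0.0067] turn 0.0047
```

Emit:
{"api": "arm_command", "payload": {
  "targets": [
    [0.9,0,0,0.002,0],
    [0.9,0,0,0.004,0],
    [0.9,0,0,0.005,0],
    [0.9,0,0,0.005,0]
  ]
}}

```text
time_s: 8.45
ee_pos: [553.5, -100.3, 45.7]
ee_rot: [-179.6, -0.4, 90.2]
force: [0.5, -0.8, -3.1]
gripper_width: 26.0
```

Emit:
{"api": "arm_command", "payload": {
  "targets": [
    [0.9,0,0,0.001,0],
    [0.9,0,0,0.002,0],
    [0.9,0,0,0.003,0],
    [0.9,0,0,0.003,0]
  ]
}}

```text
time_s: 8.78
ee_pos: [553.6, -100.5, 45.4]
ee_rot: [-179.7, -0.4, 90.2]
force: [-2.7, 0.3, 5.3]
gripper_width: 25.9
```

Emit:
{"api": "arm_command", "payload": {
  "targets": [
    [0.7,0,0,0,0],
    [0.4,0,0,0,0],
    [0.4,0,0,-0.001,0],
    [0.4,0,0,-0.01,0],
    [0.4,0,0,-0.05,0],
    [0.4,0,0,-0.09,0],
    [0.4,0,0,-0.1,0],
    [0.4,0,0,-0.1,0]
  ]
}}

```text
time_s: 9.45
ee_pos: [555.2, -101.1, 97.0]
ee_rot: [-179.9, -0.4, 90.2]
force: [0.2, 0.7, 0.1]
gripper_width: 54.8
```

```bash
python3 - <<'E'
from h import *
s=env.state();im=env.grab_frame("wrist")[:,:,::-1].copy();cv2.imwrite("pics/w8.png",im)
E
python3 to.py 553.4 -145 92 90
```

```text
9.5 [ 554.2 -100.9   95.7] [-179.75   -0.42   90.17] [ 0.8 -0.6 -0.6] 54.7
shift [-0.0882 -0.0018  0.0068] turn 0.0038
```

View pics/w8.png

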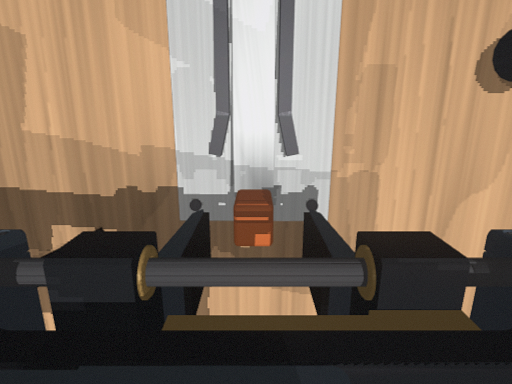

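The wedge lies in the lane between the rails, free of the fingers (grip at (254,225)). I go back behind it with the fingers shut.

Emit:
{"api": "arm_command", "payload": {
  "targets": [
    [0.6,-0.03,0,0,0],
    [0.9,-0.07,0,0,0],
    [1,-0.097,-0.001,0,0],
    [1,-0.097,-0.001,0,0],
    [1,-0.097,-0.001,0.02,0],
    [1,-0.097,-0.001,0.06,0],
    [1,-0.097,-0.001,0.1,0],
    [1,-0.097,-0.001,0.12,0]
  ]
}}

```text
time_s: 10.17
ee_pos: [551.6, -147.5, 32.3]
ee_rot: [-179.5, -0.5, 90.2]
force: [0.0, -0.1, -0.3]
gripper_width: 4.4
```

Emit:
{"api": "arm_command", "payload": {
  "targets": [
    [1,0,0,0,0],
    [1,0,0,0,0],
    [1,0,0,0,0]
  ]
}}

```text
time_s: 10.42
ee_pos: [551.9, -147.2, 32.6]
ee_rot: [-179.5, -0.5, 90.2]
force: [-0.2, 0.1, 0.1]
gripper_width: 0.6
```

```bash
python3 - <<'E'
from h import *
im=env.grab_frame("wrist")[:,:,::-1].copy();cv2.imwrite("pics/w9.png",im)
im=env.grab_frame("scene")[:,:,::-1].copy();cv2.imwrite("pics/s9.png",cv2.resize(im[140:260,180:345],None,fx=4.6,fy=4.6,interpolation=cv2.INTER_CUBIC))
E
python3 to.py 553.4 -139 32 90
```

```text
10.52 [ 552.4 -147.6   33.3] [-179.59   -0.49   90.2 ] [-0.1 -0.4 -0. ] 0.5
shift [0.0171 0.0021 0.0028] turn 0.0045
```

View pics/w9.png

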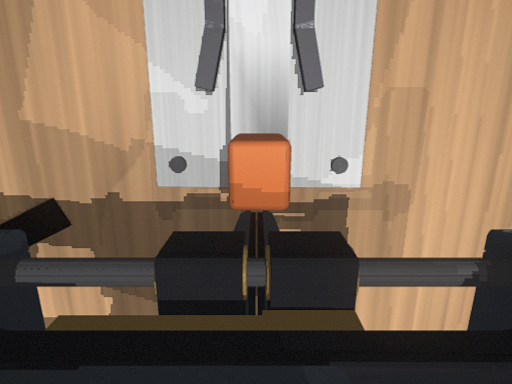

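View pics/s9.png

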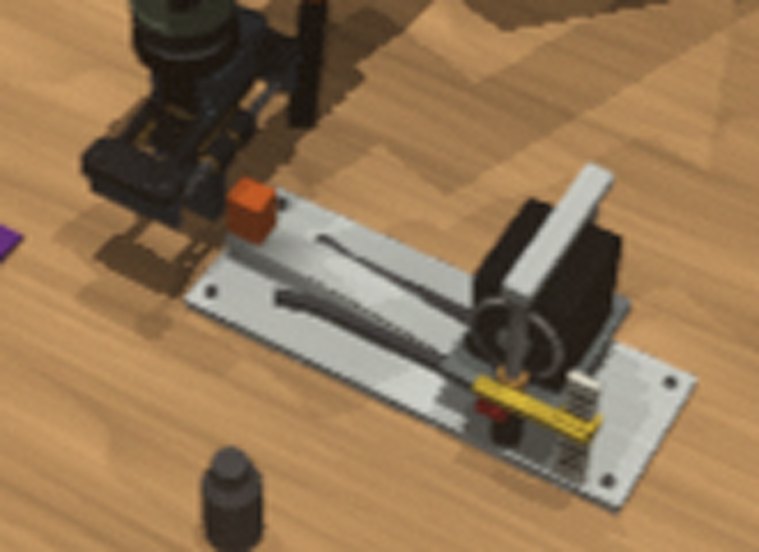

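Pusher is behind the grip, centred (grip at (259,175)). Now I push in small steps and watch the force.

Emit:
{"api": "arm_command", "payload": {
  "targets": [
    [1,0.008,0.001,0,0],
    [1,0.016,0.002,0,0],
    [1,0.024,0.002,0,0],
    [1,0.03,0.002,0,0],
    [1,0.036,0.002,0,0],
    [1,0.042,0.002,0,0],
    [1,0.048,0.002,0,0],
    [1,0.054,0.002,0,0]
  ]
}}

```text
time_s: 11.18
ee_pos: [553.7, -120.7, 33.9]
ee_rot: [-179.6, -0.4, 90.2]
force: [0.8, -3.2, 3.1]
gripper_width: 0.1
```

Emit:
{"api": "arm_command", "payload": {
  "targets": [
    [1,0.008,0,0,0],
    [1,0.014,0,0,0],
    [1,0.02,0,0,0],
    [1,0.026,0,0,0],
    [1,0.032,0,0,0]
  ]
}}

```text
time_s: 11.6
ee_pos: [553.5, -104.4, 33.9]
ee_rot: [-179.6, -0.5, 90.2]
force: [-0.2, -1.9, 1.0]
gripper_width: 0.6
```

```bash
python3 to.py 553.4 -90 33 90
```

```text
11.6 [ 553.5 -104.4   33.9] [-179.63   -0.45   90.21] [-0.2 -1.9  1. ] 0.6
shift [ 0.0287 -0.0001  0.002 ] turn 0.0046
```

Emit:
{"api": "arm_command", "payload": {
  "targets": [
    [1,0.008,0,0,0],
    [1,0.014,0,0,0],
    [1,0.02,0,0,0],
    [1,0.025,0,0,0],
    [1,0.03,0,0,0]
  ]
}}

```text
time_s: 12.02
ee_pos: [553.4, -89.3, 33.9]
ee_rot: [-179.6, -0.4, 90.2]
force: [0.4, -3.8, -0.1]
gripper_width: 0.4
```

Emit:
{"api": "arm_command", "payload": {
  "targets": [
    [1,0.007,0,0,0],
    [1,0.011,0,0,0],
    [1,0.015,0,0,0],
    [1,0.019,0,0,0],
    [1,0.023,0,0,0]
  ]
}}

```text
time_s: 12.43
ee_pos: [553.2, -77.7, 33.9]
ee_rot: [-179.6, -0.4, 90.2]
force: [0.7, -4.2, -0.2]
gripper_width: 0.5
```

```bash
python3 - <<'E'
from h import *
im=env.grab_frame("wrist")[:,:,::-1].copy();cv2.imwrite("pics/w10.png",im)
im=env.grab_frame("scene")[:,:,::-1].copy();cv2.imwrite("pics/s10.png",cv2.resize(im[140:260,180:345],None,fx=4.6,fy=4.6,interpolation=cv2.INTER_CUBIC))
E
python3 to.py 553.4 -60 33 90
```

```text
12.53 [553.2 -77.3  33.9] [-179.6    -0.46   90.23] [ 0.5 -2.3  0.2] 0.5
shift [0.0346 0.0006 0.002 ] turn 0.0052
```

View pics/s10.png

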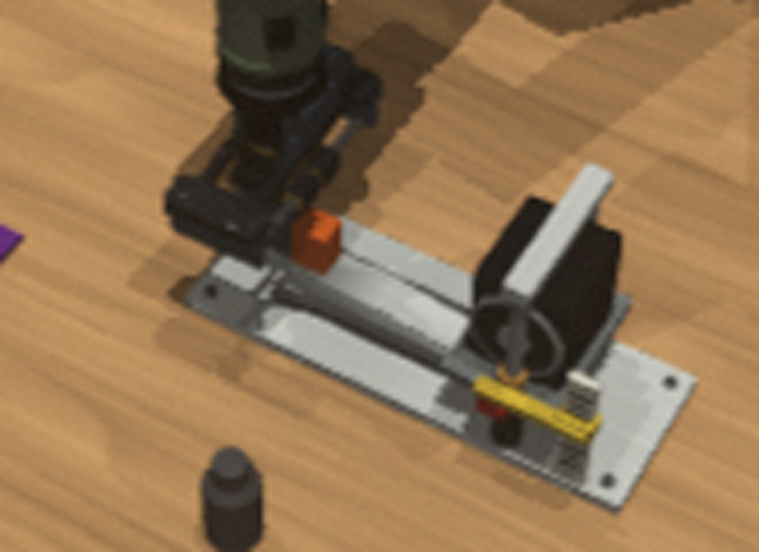

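View pics/w10.png

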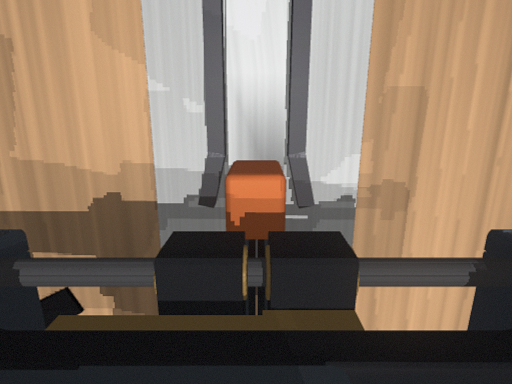

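Emit:
{"api": "arm_command", "payload": {
  "targets": [
    [1,0.006,0,0,0],
    [1,0.01,0,0,0],
    [1,0.014,0,0,0],
    [1,0.018,0,0,0]
  ]
}}

```text
time_s: 12.87
ee_pos: [553.1, -68.1, 33.9]
ee_rot: [-179.6, -0.5, 90.2]
force: [-0.0, -3.4, -1.0]
gripper_width: 0.5
```

Emit:
{"api": "arm_command", "payload": {
  "targets": [
    [1,0.006,0,0,0],
    [1,0.01,0,0,0],
    [1,0.014,0,0,0],
    [1,0.018,0,0,0]
  ]
}}

```text
time_s: 13.2
ee_pos: [552.9, -58.8, 33.9]
ee_rot: [-179.6, -0.5, 90.2]
force: [-0.2, -3.7, -1.2]
gripper_width: 0.1
```

```bash
cat > look.py <<'E'
from h import *
import sys
k=sys.argv[1]
im=env.grab_frame("scene")[:,:,::-1].copy();cv2.imwrite(f"pics/s{k}.png",np.hstack([cv2.resize(im[170:250,260:340],None,fx=5,fy=5,interpolation=cv2.INTER_CUBIC)]))
E
python3 look.py 11; python3 to.py
```

```text
13.25 [552.9 -58.4  33.9] [-179.58   -0.49   90.23] [-0.1 -2.7 -0.8] 0.4
```

View pics/s11.png

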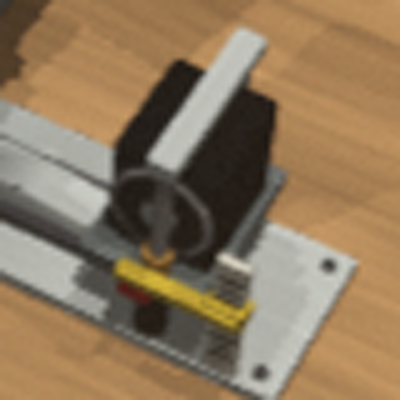

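The red tab shows below the finger at crop (135,290), so it has not yet met it. Continue.

Emit:
{"api": "arm_command", "payload": {
  "targets": [
    [1,0.005,0,0,0],
    [1,0.008,0,0,0],
    [1,0.011,0,0,0],
    [1,0.014,0,0,0]
  ]
}}

```text
time_s: 13.58
ee_pos: [552.8, -51.2, 33.9]
ee_rot: [-179.6, -0.5, 90.2]
force: [-0.7, -3.1, -0.6]
gripper_width: 0.5
```

Emit:
{"api": "arm_command", "payload": {
  "targets": [
    [1,0.005,0,0,0],
    [1,0.008,0,0,0],
    [1,0.011,0,0,0],
    [1,0.014,0,0,0]
  ]
}}

```text
time_s: 13.92
ee_pos: [552.7, -44.0, 33.9]
ee_rot: [-179.6, -0.5, 90.2]
force: [-0.7, -2.9, -1.1]
gripper_width: 0.4
```

```bash
python3 look.py 12; python3 to.py 553.4 -30 33 90.2
python3 -c "
import cv2,numpy as np
a=cv2.imread('pics/scene0.png')[170:250,260:340];a=cv2.resize(a,None,fx=5,fy=5,interpolation=cv2.INTER_CUBIC)
cv2.imwrite('pics/cmp12.png',np.hstack([a,cv2.imread('pics/s12.png')]))"
```

```text
13.97 [552.7 -43.8  33.9] [-179.55   -0.51   90.24] [ 0.2 -2.4 -1.1] 0.5
shift [0.0275 0.0016 0.0021] turn 0.0008
```

View pics/cmp12.png

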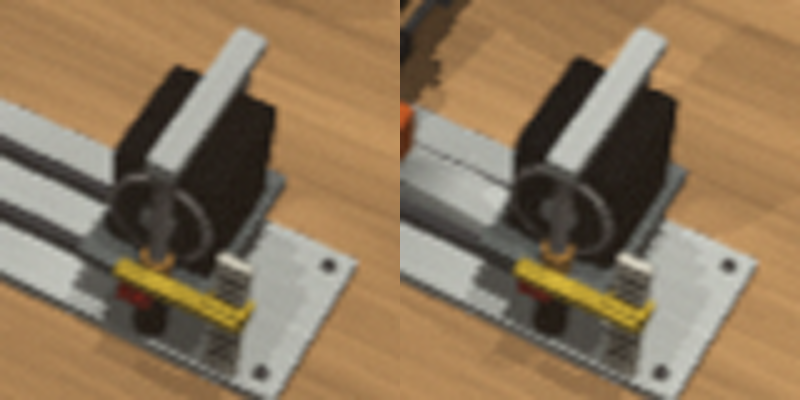

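The carriage has risen about 7 mm (box top moved from row 67 to 58 in the 5x crop), so the stop is near. Small steps from here.

Emit:
{"api": "arm_command", "payload": {
  "targets": [
    [1,0.003,0,0,0],
    [1,0.005,0,0,0],
    [1,0.005,0,0,0]
  ]
}}

```text
time_s: 14.22
ee_pos: [552.6, -41.0, 33.9]
ee_rot: [-179.5, -0.5, 90.2]
force: [0.3, -2.0, -1.3]
gripper_width: 0.6
```

Emit:
{"api": "arm_command", "payload": {
  "targets": [
    [1,0.002,0,0,0],
    [1,0.004,0,0,0],
    [1,0.004,0,0,0]
  ]
}}

```text
time_s: 14.47
ee_pos: [552.7, -39.3, 33.9]
ee_rot: [-179.6, -0.5, 90.3]
force: [-0.8, -4.5, -1.5]
gripper_width: 0.4
```

Emit:
{"api": "arm_command", "payload": {
  "targets": [
    [1,0.002,0,0,0],
    [1,0.004,0,0,0],
    [1,0.004,0,0,0]
  ]
}}

```text
time_s: 14.72
ee_pos: [552.8, -38.3, 34.0]
ee_rot: [-179.6, -0.4, 90.3]
force: [-0.1, -7.4, -2.6]
gripper_width: 0.5
```

Emit:
{"api": "arm_command", "payload": {
  "targets": [
    [1,0.002,0,0,0],
    [1,0.003,0,0,0],
    [1,0.003,0,0,0]
  ]
}}

```text
time_s: 14.97
ee_pos: [552.8, -38.2, 34.0]
ee_rot: [-179.6, -0.2, 90.4]
force: [0.6, -8.1, -1.4]
gripper_width: 0.8
```

Emit:
{"api": "arm_command", "payload": {
  "targets": [
    [1,0.003,0,0,0],
    [1,0.004,0,0,0],
    [1,0.004,0,0,0]
  ]
}}

```text
time_s: 15.22
ee_pos: [553.0, -37.8, 34.0]
ee_rot: [-179.6, -0.1, 90.4]
force: [0.8, -8.5, -1.1]
gripper_width: 0.3
```

```bash
python3 - <<'E'
from h import *
f=[]
for i in range(2):
    im=env.grab_frame("scene")[:,:,::-1].copy();f.append(env.state()['force'].round(1))
print(f)
cv2.imwrite("pics/s13.png",cv2.resize(im[170:250,240:340],None,fx=6,fy=6,interpolation=cv2.INTER_CUBIC))
E
python3 to.py
```

```text
[array([-0.3, -9.5, -1.8]), array([  0.6, -10.4,  -0.4])]
15.32 [553.  -37.8  34.1] [-1.796e+02 -8.000e-02  9.041e+01] [  0.6 -10.4  -0.4] 0.3
```

View pics/s13.png

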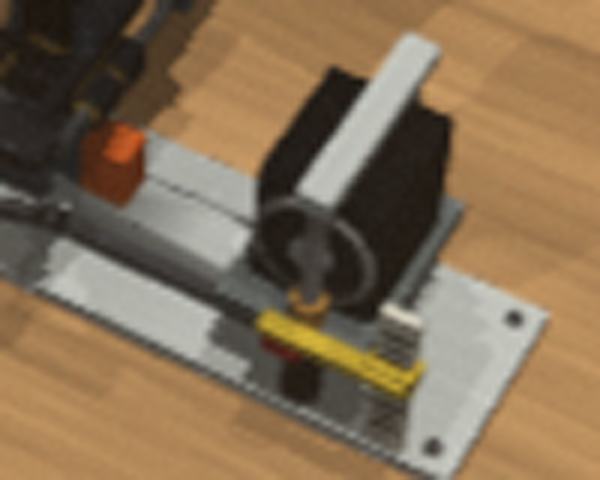

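The tab is directly under the finger and the force has stepped up to about 10 N. I push on to about 15.

Emit:
{"api": "arm_command", "payload": {
  "targets": [
    [1,0.004,0,0,0],
    [1,0.005,0,0,0],
    [1,0.005,0,0,0]
  ]
}}

```text
time_s: 15.57
ee_pos: [553.2, -37.3, 34.1]
ee_rot: [-179.6, 0.1, 90.5]
force: [-0.0, -11.6, -1.4]
gripper_width: 0.5
```

```bash
python3 to.py;python3 - <<'E'
from h import *
for i in range(2): env.grab_frame("top"); print(env.state()['force'].round(1),env.state()['ee_pos'].round(1))
E
```

```text
15.57 [553.2 -37.3  34.1] [-1.7963e+02  1.0000e-01  9.0470e+01] [ -0.  -11.6  -1.4] 0.5
[  0.1 -10.7  -1.2] [553.2 -37.4  34.1]
[ -0.  -11.   -1.9] [553.2 -37.3  34.1]
```

Emit:
{"api": "arm_command", "payload": {
  "targets": [
    [1,0.004,0,0,0],
    [1,0.006,0,0,0],
    [1,0.006,0,0,0]
  ]
}}

```text
time_s: 15.92
ee_pos: [553.3, -36.8, 34.2]
ee_rot: [-179.6, 0.3, 90.5]
force: [-0.4, -11.8, -2.6]
gripper_width: 0.6
```

Emit:
{"api": "arm_command", "payload": {
  "targets": [
    [1,0.005,0,0,0],
    [1,0.006,0,0,0],
    [1,0.006,0,0,0]
  ]
}}

```text
time_s: 16.17
ee_pos: [553.5, -36.7, 34.2]
ee_rot: [-179.7, 0.6, 90.6]
force: [0.2, -14.9, -1.3]
gripper_width: 0.1
```

```bash
python3 - <<'E'
from h import *
for i in range(2): env.grab_frame("top"); print(env.state()['force'].round(1),env.state()['ee_pos'].round(1))
E
```

```text
[ -0.3 -15.   -1.1] [553.5 -36.6  34.2]
[  0.1 -14.5  -1.2] [553.5 -36.7  34.2]
```

The push is steady at about 14.8 N. Withdraw straight back, then up.

Emit:
{"api": "arm_command", "payload": {
  "targets": [
    [1,-0.004,0,0,0],
    [1,-0.015,0,0,0],
    [1,-0.035,0,0,0],
    [1,-0.06,0,-0.01,0],
    [1,-0.08,0,-0.06,0],
    [1,-0.1,0,-0.12,0],
    [1,-0.12,0,-0.18,0],
    [1,-0.12,0,-0.2,0]
  ]
}}

```text
time_s: 16.93
ee_pos: [557.3, -98.1, 139.7]
ee_rot: [179.9, 0.7, 90.5]
force: [0.8, -0.1, 0.1]
gripper_width: 0.4
```

```bash
python3 - <<'E'
from h import *
im=env.grab_frame("wrist")[:,:,::-1].copy();cv2.imwrite("pics/w14.png",im)
t=env.grab_frame("top")[:,:,::-1].copy();cv2.imwrite("pics/t14.png",t)
im=env.grab_frame("scene")[:,:,::-1].copy();cv2.imwrite("pics/s14f.png",im)
cv2.imwrite("pics/s14.png",cv2.resize(im[170:250,240:340],None,fx=6,fy=6,interpolation=cv2.INTER_CUBIC))
E
python3 to.py
```

```text
17.08 [554.7 -95.8 135.2] [-179.73    0.56   90.58] [ 0.3 -0.1 -0.9] 0.4
```

View pics/s14.png

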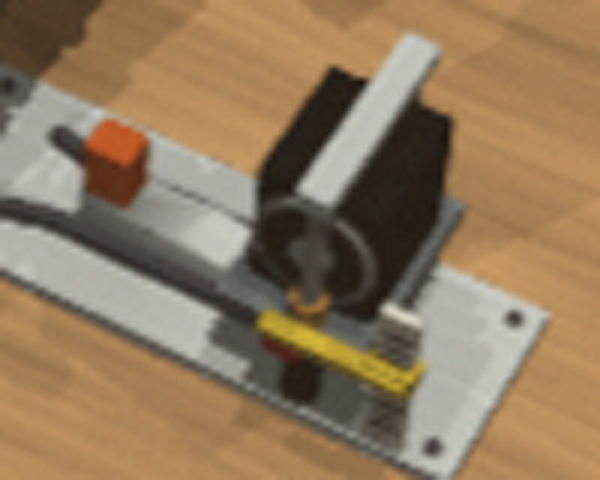

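View pics/w14.png

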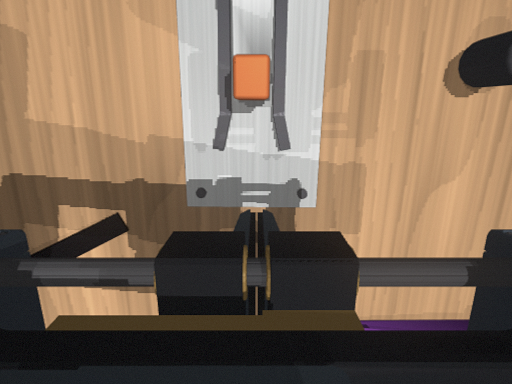

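View pics/t14.png

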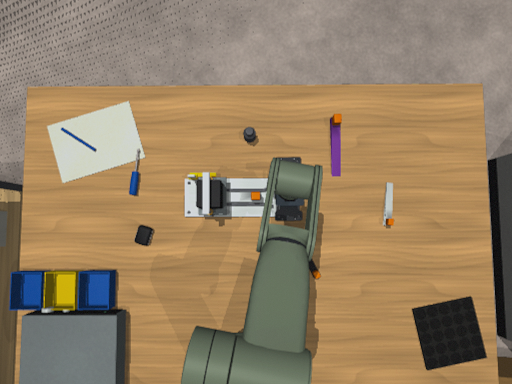

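The wedge stayed where it was pushed (grip at (115,165) in the scene crop, as before release). The tab sits against the finger, the bystanders have not moved and the arm is clear.

```bash
python3 - <<'E'
from workcell import env
print(env.job_done(), env.state()['force'])
E
```

```text
the job is handed in; nothing more can be done
the job is handed in; nothing more can be done
```

The wedge is in the lane, thin end under the roller, and the carriage has risen to the yellow finger. I handed the job in at about 17 s.

**What I did:** I picked the larger silver wedge, laid it between the rails and let go. I then pushed it in from behind with the fingers shut. The push stayed at 2–4 N while the carriage rose, then climbed over the last 3–4 mm to a steady 14.5–15 N. The highest reading was 15.0 N. I then drew the arm straight back and up.

**Last checks:**
- **Wedge and carriage:** After release, the scene picture showed the wedge's grip and the carriage unmoved, with the red tab directly under the finger.
- **Wrist force:** It read about 0 N with the arm clear.
- **Bystanders:** They looked undisturbed in the overhead picture. The arm partly hid the black wedge, so I could not see all of it.

**Limits and disagreements:**
- **Tab contact:** The pictures are too coarse to prove it to the millimetre; that rests on the step in force. The final wedge position fits the stated roller range, at about 17 mm thick under the roller.
- **Lane centre:** The tool position and the wrist camera disagreed by about 1 mm, within the calibration. I went by the picture, and the wedge entered cleanly between the rails.

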